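# Lay the tall peg jar on its side and feed it in under the half-depth shelf

## Robot

A 6-joint arm with a two-finger parallel gripper is mounted at the origin on the work surface. World frame = base frame: x ahead of the robot, y to its left, z up, the work surface at z = 0. Lengths are in m, angles in rad, forces in N, time in s.
With the tool pointing down it reaches from about 0.275 to 0.825 m from the base axis. Payload 5.2 kg.
Tool frame: the origin (TCP) lies between the finger pads; the fingertips stand 19 mm ahead of it and the grasp point (between the pads) is the TCP; x points along the fingers, z is the direction in which the jaws open and shut, and the axes are right-handed (so a half turn about x gives the same grasp; the last joint's range is limited). The gripper opens to 93 mm and grips with 3 to 60 N. Pads are 15 mm wide; open, the fingers measure 128 mm over their backs; the gripper's body (75 mm by 188 mm) begins 65 mm behind the grasp point.
Start: joints at [-1.492, 0.259, 1.535, -0, 1.348, -0.203], TCP at [0.153, -0.528, 0.238] pointing down, gripper open.
Joint ranges: [-3.14, 3.14], [-0.91, 2.08], [0.19, 2.58], [-1.22, 4.36], [0.22, 2.71], [-3.12, 3.12]. Speed limits (rad/s): [2.57, 2.57, 3.14, 3.14, 3.14, 3.14].

## Interface

Orientations are given as a unit quaternion [x, y, z, w].
In Python, from rig import ctrl gives the robot as it stands. The module is installed in compiled form; this text tells all that it offers. Calls block until the motion is done:
- ctrl.move_ptp(position, orientation): joint-space move of the TCP to a pose.
- ctrl.servo_line(position, attitude=None, v=0.15): straight line of the TCP; attitude=None keeps the orientation; v is the mean speed in m/s.
- ctrl.move_j(angles): joint-space move.
- ctrl.ungrasp() and ctrl.close(strength=None): open the fingers fully, or close them until they stop; strength is the grip in N (None keeps the last).
- ctrl.hold(seconds).
- ctrl.inverse_kinematics(position, orientation): joint angles nearest the present ones, or None.
- ctrl.get_obs(): the state.
- ctrl.capture(name): name is "side" or "top" or "wrist"; returns a dict with "color" (400x640x3 uint8, red, green, blue), "mtx" (3x3 intrinsics, pixels), "extrinsics" (4x4, takes a point from camera to world coordinates); the wrist camera has in their place "T_tool_cam" (4x4, takes a point from camera to tool coordinates, whose origin is the TCP and whose axes are the tool frame's). Camera axes: x right, y down, z forward; pixel columns grow to the right and rows downward; lengths in m; the calibration is good to about 2 mm. A picture is of the moment at which its call begins: read the wrist's pose just before it. There is no depth.
A pose or a line that the arm cannot do raises ctrl.Unreachable and nothing moves.
- ctrl.job_done(): hands the job in, once; it reports no verdict.
Trained networks look in the newest picture that a camera, given by its name, has taken for a name from the list of things; names that differ only in an ending like _2 or _b are one class to them, and where a whole thing is asked for, a point or a joint stands for the part that bears it (a point fixed in the world has none). Each returns a list of dicts, best first, with "conf" (0 to 1); they miss things now and then, are a little off and sometimes report something else, mostly with a low value. They report only what shows in the picture. A call takes as long as a camera call. They do not tell look-alikes from the thing itself.
- ctrl.look_for(camera, name): "position" ([x, y, z] in m, in the coordinates of the camera as it stood for that picture, good to about 4 mm: the middle of the surface that is visible of it).
- ctrl.mark_of(camera, name): "position" ([x, y, z] in m, in the coordinates of the camera as it stood for that picture, good to about 4 mm: a listed point, or the origin of a listed thing).
The state is a dict: "t": time; "joints": joint angles; "qvel": joint speeds; "joint_efforts": joint torques, N m; "tcp_pos": TCP position; "ee_rot": TCP orientation; "contact_force": force on the tool from outside, world axes, zero at the start; "ft_torque": the same for the moment, N m; "width": finger opening in m.
Only numpy, scipy, OpenCV 4.12 (cv2) and the standard library are available. Lean on these libraries where they do the work, as an engineer would, in place of code of your own. Each camera call takes 0.05 s, during which the arm holds its last target. There are 200 camera calls.

## Task

The glass jar of pegs is too tall to stand under the half-depth shelf: bring its foot up against the front edge of the plywood base board, tip it over that edge (pushed high up, it tips instead of sliding) and let it down softly on its side on the board, cap end inwards, without dropping it. Let go, then push on its base and slide it straight in under the shelf until you feel the cap meet the waste pipe hidden at the back, and seat it against the pipe with a light press of about 10 N; it is glass on a plastic pipe, so never press it with 25 N or more. Leave everything else on the ledge where it is.

Things in the scene. Friction and masses are not known exactly. Their poses are not given: they have to be found in the camera images.
- jar_mid (a point): Square clear-glass jar with wooden pegs in it, body 86 x 86 mm, 140 mm high, then a short neck and a round metal twist cap; 176 mm tall in all, 0.6 to 0.8 kg. It stands on the ledge, 10 to 60 mm short of the board's front edge and not quite square to it. Point on its axis, half-way up (88 mm over its base); z runs from base to cap, x and y are square to its side faces. The glass is slippery (friction about 0.25).
- jar_cap (a point): Centre of the jar's twist cap (54 mm across, 26 mm high), 163 mm over the jar's base and 13 mm under the cap's top face; same axes as the jar. The cap grips well, and the jar can swing between two fingers that pinch the cap lightly from its sides.
- step (a point): Middle of the top of the square front edge of the fixed plywood base board, 16 mm above the ledge: the low stop. x points inwards along the board, y across, z up. The board is flat, 252 mm wide and 430 mm deep. The hidden 50 mm waste pipe crosses 19 mm above the board, level with the lying cap; its near side is anywhere from 300 to 355 mm in from this edge, and it is rigidly fixed: find it by feel.
- shelf_front (a point): Middle of the lower front edge of the white half-depth shelf fixed over the back of the board: 240 mm in from the board's front edge, 130 mm above the ledge (114 mm above the board). Side cheeks leave 220 mm clear width under it. Same axes as the board.
- turntable_rim (a point): A point on the rim of the plastic turntable organiser (256 mm across, bottles up to 160 mm and a carton on it); it turns easily. Leave alone.
- ramekin: White ceramic ramekin, 86 mm across, 45 mm high, origin under its centre. Leave alone.
- spoon: Steel measuring spoon, 150 mm long, lying flat. Leave alone.
- roller: Lint roller lying down, 225 mm long, 45 mm thick. Leave alone.
Not all that is in view belongs to the job. Leave any blue look-alike of the part that bears jar_mid alone.

How it is judged:
By the outcome, as a careful person would: the job done as asked, in the order asked, and still so for the second after the job is handed in, with the robot touching nothing.
It also fails if it takes over 72 s, if anything falls off the work surface, if the arm or the gripper's body presses on something with over 40 N, if the wrist force passes 120 N, or if a joint passes its speed limit or range.

## Working session

There is one attempt and no reset: what is moved stays moved. The work goes in short steps, each a Python script; the robot and the scene stay as the last script left them, time stands still between calls to the robot, and variables do not carry over. Pictures are saved under pics/ and viewed, about 8 in all and at most 12, crops included, and the job is handed in when it is done.

```bash
mkdir -p pics
cat > h.py <<'E'
import numpy as np, cv2
from rig import ctrl
from scipy.spatial.transform import Rotation as R
def snap(cam,fn=None):
    o=ctrl.get_obs(); c=ctrl.capture(cam)
    if fn: cv2.imwrite('pics/'+fn,c['color'][:,:,::-1])
    if cam=='wrist':
        T=np.eye(4);T[:3,:3]=R.from_quat(o['ee_rot']).as_matrix();T[:3,3]=o['tcp_pos'];E=T@c['T_tool_cam']
    else: E=np.array(c['extrinsics'])
    return c,E,np.array(c['mtx'])
def find(cam,names,E,K,fn='mark_of'):
    for n in names:
        for d in getattr(ctrl,fn)(cam,n)[:4]:
            p=np.array(d['position']);w=E[:3,:3]@p+E[:3,3];px=K@p
            print(cam,n,round(d['conf'],2),w.round(4),(px[:2]/px[2]).round(0))
E
python3 - <<'E'
from h import *
o=ctrl.get_obs();print(o)
for cam in ('side','top'):
    c,E,K=snap(cam,cam+'0.png');print(E.round(3),K.round(0))
    find(cam,['jar_mid','jar_cap','step','shelf_front','turntable_rim','ramekin','spoon','roller'],E,K)
E
```

```text
{'t': 0.0, 'joints': array([-1.49183177e+00,  2.59335108e-01,  1.53607014e+00, -3.16196521e-05,
        1.34799008e+00, -2.02828016e-01]), 'qvel': array([-0.00158993,  0.00115052,  0.00051445, -0.00107776, -0.0011988 ,
        0.00056107]), 'joint_efforts': array([-6.41070546e-04, -4.37306106e+01, -2.84004825e+01,  7.19746971e-02,
        4.11651225e-02, -1.37286270e-04]), 'tcp_pos': array([ 0.15289919, -0.52779082,  0.23682712]), 'ee_rot': array([ 0.4252983 ,  0.56569189, -0.42435734,  0.56483173]), 'contact_force': array([-0.92686586,  0.13993641, -0.63766015]), 'ft_torque': array([0.0087767 , 0.04607428, 0.01226368]), 'width': 0.0930636511080671}
[[-0.938 -0.199  0.285  0.307]
 [-0.348  0.505 -0.79   0.52 ]
 [ 0.014 -0.84  -0.543  0.519]
 [ 0.     0.     0.     1.   ]] [[371.   0. 322.]
 [  0. 371. 202.]
 [  0.   0.   1.]]
side jar_mid 0.86 [ 0.5115 -0.1779  0.085 ] [341. 189.]
side jar_mid 0.8 [ 0.3329 -0.2473  0.0871] [425. 189.]
side jar_cap 0.96 [ 0.5141 -0.1776  0.1601] [342. 159.]
side jar_cap 0.86 [ 0.3344 -0.2432  0.1602] [430. 161.]
side step 0.9 [ 0.4868 -0.1186  0.0111]
[... 509 characters left out ...]
.006 ] [284. 209.]
[[-0.157 -0.967  0.202  0.335]
 [-0.988  0.155 -0.025 -0.087]
 [-0.007 -0.204 -0.979  1.113]
 [ 0.     0.     0.     1.   ]] [[442.   0. 324.]
 [  0. 442. 206.]
 [  0.   0.   1.]]
top jar_cap 0.96 [ 0.3305 -0.2406  0.1661] [400. 289.]
top jar_cap 0.56 [ 0.5132 -0.1765  0.1599] [354. 210.]
top step 0.64 [ 0.4946 -0.1204  0.0129] [330. 232.]
top shelf_front 0.79 [0.5206 0.1261 0.1307] [220. 230.]
top turntable_rim 0.82 [ 0.6718 -0.001   0.0398] [272. 169.]
top ramekin 0.56 [ 0.6528 -0.1731 -0.0034] [340. 171.]
top spoon 0.8 [ 0.5893 -0.2901 -0.0025] [389. 187.]
top spoon 0.42 [ 0.6724 -0.0044  0.0408] [274. 169.]
top roller 0.73 [ 5.178e-01 -3.843e-01  2.000e-04] [430. 208.]
```

```bash
python3 -c "
import cv2,numpy as np
a=cv2.imread('pics/side0.png');b=cv2.imread('pics/top0.png')
cv2.imwrite('pics/m1.png',np.hstack([a[100:400,200:600],b[100:400,120:520]]))"
```

```text
(no output)
```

View pics/m1.png

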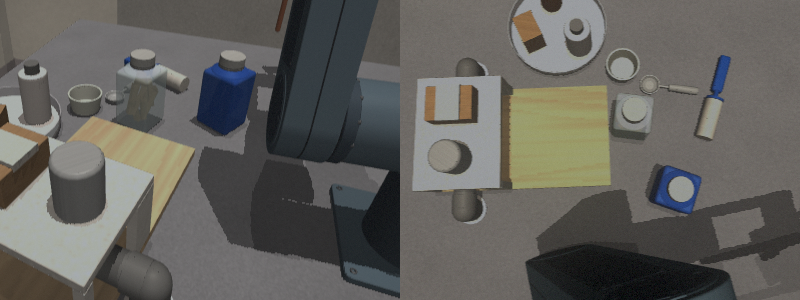

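The image shows the clear jar at side (341,189) and top (354,210). The only thing it could be taken for is the blue jar at side (425,189) and top (400,289), so I choose the clear one with the pegs. Pipe elbows show beside the shelf at top (~187,165) and (~187,305). Next I'll measure the board edge and take a close wrist view.

```bash
cat >> h.py <<'E'
def ray(E,K,uv,z):
    uv=np.atleast_2d(uv).astype(float);d=np.c_[uv,np.ones(len(uv))]@np.linalg.inv(K).T@E[:3,:3].T
    return E[:3,3]+d*((z-E[2,3])/d[:,2])[:,None]
def quat(ang,s=1):  # tool down, jaws along +-y_b ; ang = heading of board x
    zb=s*np.array([-np.sin(ang),np.cos(ang),0]);x=np.array([0,0,-1.])
    return R.from_matrix(np.c_[x,np.cross(zb,x),zb]).as_quat()
E
python3 - <<'E'
from h import *
c,E,K=snap('top')
hsv=cv2.cvtColor(c['color'],cv2.COLOR_RGB2HSV)
m=((hsv[...,0]>12)&(hsv[...,0]<32)&(hsv[...,1]>90)&(hsv[...,2]>90)).astype(np.uint8)
m=cv2.morphologyEx(m,cv2.MORPH_OPEN,np.ones((5,5)))
n,l,s,_=cv2.connectedComponentsWithStats(m);i=1+np.argmax(s[1:,4]);m=(l==i)
print(s[i])
r=np.arange(s[i][1]+8,s[i][1]+s[i][3]-8)
e=np.array([[np.where(m[v])[0].max()+.5,v] for v in r])
vx,vy,x0,y0=cv2.fitLine(e.astype(np.float32),cv2.DIST_HUBER,0,.01,.01).ravel()
cx,cy=r[0]-8,r[-1]+8
P=ray(E,K,[[x0+vx*(v-y0)/vy,v] for v in (cx,cy+1)],.016)
d=P[1]-P[0];print('front edge ends',P,np.linalg.norm(d),'mid',P.mean(0),'heading',np.degrees(np.arctan2(d[1],d[0]))+(90))
ang=np.radians(83.4)
for s in (1,-1):
    q=ctrl.inverse_kinematics([.5,-.25,.33],quat(ang,s));print(s,q)
s=min((1,-1),key=lambda s:abs(ctrl.inverse_kinematics([.5,-.25,.33],quat(ang,s))[5]))
print('s',s)
ctrl.move_ptp([.5,-.25,.36],quat(ang,s))
c,E,K=snap('wrist','w1.png');print(E.round(3))
find('wrist',['jar_mid','jar_cap','step','shelf_front'],E,K)
o=ctrl.get_obs();print(o['t'],o['contact_force'])
E
```

```text
[234 112  26  29 503]
front edge ends [[0.84523758 0.03597022 0.016     ]
 [0.7592213  0.01190845 0.016     ]] 0.08931835352130754 mid [0.80222944 0.02393933 0.016     ] heading -74.37182913199734
1 [-6.63173924e-01  2.31439385e-01  1.34827186e+00 -4.44089210e-16
  1.56188141e+00  2.59361046e+00]
-1 [-6.63173924e-01  2.31439385e-01  1.34827186e+00 -4.44089210e-16
  1.56188141e+00 -5.47982193e-01]
s -1
[[ 0.993 -0.113 -0.031  0.507]
 [-0.117 -0.958 -0.263 -0.179]
 [-0.     0.265 -0.964  0.506]
 [ 0.     0.     0.     1.   ]]
wrist jar_cap 0.89 [ 0.5147 -0.1726  0.1625] [332. 101.]
wrist jar_cap 0.57 [ 0.3273 -0.2445  0.1597] [167. 192.]
wrist step 0.96 [ 0.4873 -0.1206  0.0142] [306.  67.]
2.8917 [ 0.01870994  1.00110404 -0.2173878 ]
```

View pics/w1.png

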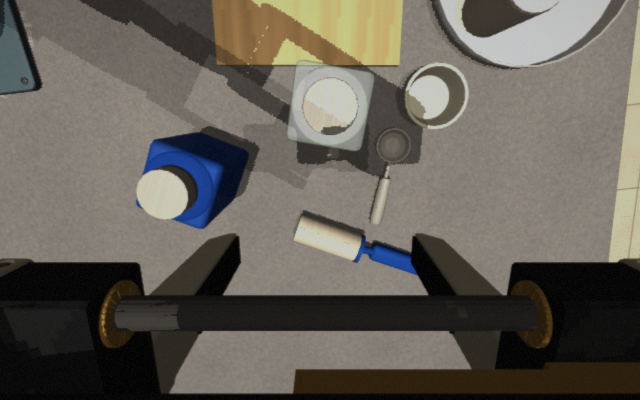

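The wrist view shows the board's front edge level from (217,66) to (401,66). The clear jar's shoulder has corners near (296,61), (374,69), (366,150) and (289,140), and its cap is at (332,101). The blue jar is at (165,193) and stays out of it. The spoon bowl is at (394,145), about 80 mm to the side of the push line.

Run:
```python
from h import *
c,E,K=snap('wrist')
P=ray(E,K,[[217,66],[401,66]],.016);d=P[1]-P[0];mid=P.mean(0)
a=np.arctan2(d[1],d[0])+np.pi/2;print('edge mid',mid.round(4),'len',np.linalg.norm(d),'heading',np.degrees(a))
Q=ray(E,K,[[296,61],[374,69],[366,150],[289,140]],.138);ctr=Q.mean(0);print('jar',ctr,[np.linalg.norm(Q[i]-Q[i-1]).round(4) for i in range(4)])
for i in range(4):
    e=Q[i]-Q[i-1];print(np.degrees(np.arctan2(e[1],e[0])))
xb=np.array([np.cos(a),np.sin(a),0]);yb=np.array([-xb[1],xb[0],0])
for p in (ctr,np.array([.5147,-.1726,0])): print('jar in board',(p-mid)@xb,(p-mid)@yb)
im=cv2.cvtColor(c['color'],cv2.COLOR_RGB2BGR)[40:170,200:440]
cv2.imwrite('pics/w1c.png',cv2.resize(im,None,fx=3.3,fy=3.3,interpolation=cv2.INTER_CUBIC))
```

```text
edge mid [ 0.4916 -0.1194  0.016 ] len 0.25455699960385947 heading 83.27447895997723
jar [ 0.51389701 -0.17689026  0.138     ] [np.float64(0.0814), np.float64(0.0814), np.float64(0.0842), np.float64(0.0858)]
76.50486402390585
-12.186656551011783
-100.53704915884904
165.93317123289773
jar in board -0.054460500187907324 -0.028923838064360934
jar in board -0.05010572600956229 -0.02921885253005841
```

View pics/w1c.png

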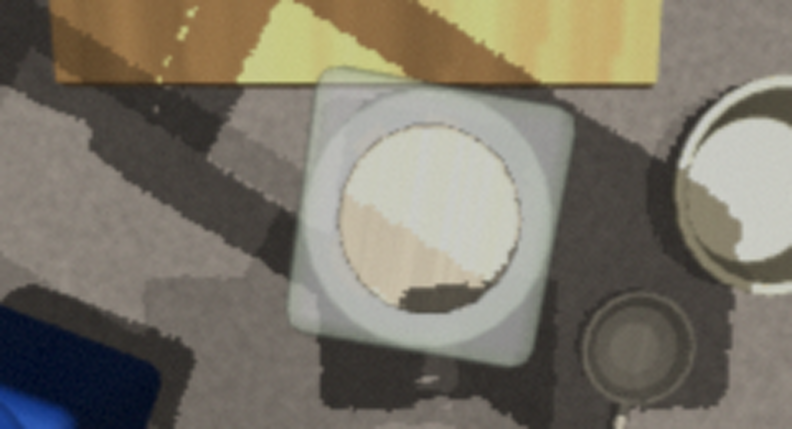

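The crop agrees: the clear jar is about 8° off square, its left front corner leads, and it is about 10 mm short of the edge. I'll push it low with closed fingers, slightly right of centre, to bring it up square.

```bash
cat >> h.py <<'E'
A=np.radians(83.3);MID=np.array([.4916,-.1194,0]);XB=np.array([np.cos(A),np.sin(A),0]);YB=np.array([-XB[1],XB[0],0]);Q=quat(A,-1)
def bp(x,y,z): return MID+x*XB+y*YB+[0,0,z]
def tob(w): d=np.array(w)-MID;return np.array([d@XB,d@YB,w[2]]).round(4)
def fb():
    o=ctrl.get_obs();f=np.array(o['contact_force']);return np.array([f@XB,f@YB,f[2]])
def force(n=4):
    F=[]
    for _ in range(n): ctrl.hold(.02);F.append(fb())
    return np.mean(F,0)
def push(x0,x1,y,z,step,lim,v=.03):
    ctrl.hold(.3);b=force(8);x=x0;f=b*0
    while x<x1-1e-6:
        x=min(x+step,x1);ctrl.servo_line(bp(x,y,z),v=v);f=force(3)-b
        if -f[0]>lim: break
    print('push end x',round(x,4),'f',f.round(2),'tcp',tob(ctrl.get_obs()['tcp_pos']),'t',ctrl.get_obs()['t']);return x,f,b
E
python3 - <<'E'
from h import *
ctrl.close(20)
print(ctrl.get_obs()['width'])
y=-.036
ctrl.move_ptp(bp(-.135,y,.12),Q)
ctrl.servo_line(bp(-.135,y,.045),v=.12)
x,f,b=push(-.135,-.110,y,.045,.025,4)
x,f,b=push(x,-.080,y,.045,.002,6)
c,E,K=snap('wrist','w2.png')
find('wrist',['jar_mid','jar_cap'],E,K)
c,E,K=snap('top','t2.png')
find('top',['jar_mid','jar_cap'],E,K)
a=cv2.imread('pics/w2.png');bb=cv2.imread('pics/t2.png')[150:300,260:460]
cv2.imwrite('pics/m2.png',np.hstack([a[:,100:540],cv2.resize(bb,(360,270))[:].repeat(1,0) if 0 else cv2.copyMakeBorder(cv2.resize(bb,(360,270)),0,130,0,0,cv2.BORDER_CONSTANT)]))
E
```

```text
0.0004737248396866219
push end x -0.11 f [-2.55  0.24  1.98] tcp [-0.1102 -0.0362  0.0451] t 7.5833
push end x -0.09 f [-6.02  1.51  0.74] tcp [-0.0921 -0.0364  0.0456] t 11.0167
top jar_cap 0.73 [ 0.5207 -0.1179  0.1695] [328. 210.]
top jar_cap 0.63 [ 0.3318 -0.2423  0.1605] [400. 288.]
```

View pics/m2.png

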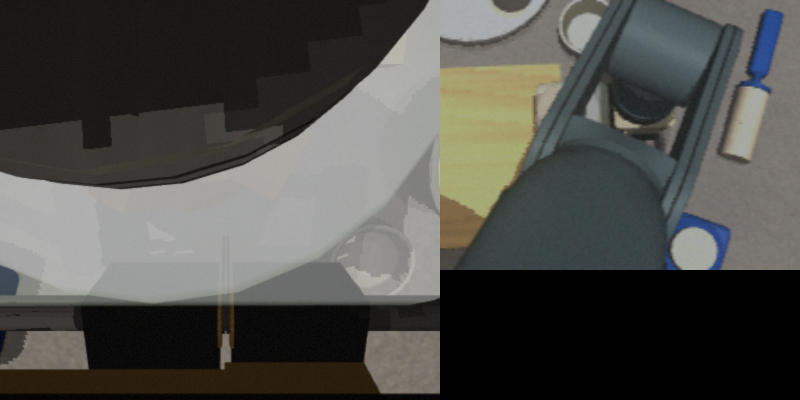

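The back edge of the jar is level in the wrist view, so it stands square against the edge. The blue jar is still at top (400,288). Next I back off, open, and look from above before taking the cap.

Run:
```python
from h import *
y=-.036
ctrl.servo_line(bp(-.13,y,.05),v=.12)
ctrl.servo_line(bp(-.13,y,.30),v=.25)
ctrl.ungrasp()
c,E,K=snap('wrist','w3.png')
find('wrist',['jar_mid','jar_cap'],E,K)
for n in range(4):
    c,E,K=snap('wrist')
    for d in ctrl.mark_of('wrist','jar_cap')[:1]: print(d['conf'],tob(E[:3,:3]@d['position']+E[:3,3]))
for cam in('top','side'):
  c,E,K=snap(cam)
  for n in ('jar_cap','jar_mid'):
    for d in ctrl.mark_of(cam,n)[:2]: print(cam,n,d['conf'],tob(E[:3,:3]@d['position']+E[:3,3]))
print(ctrl.get_obs()['t'])
```

```text
wrist jar_mid 0.28 [ 0.5851 -0.2892  0.0042] [382. 184.]
wrist jar_cap 0.83 [ 0.512  -0.1635  0.1603] [313.  88.]
wrist jar_cap 0.55 [ 0.328  -0.2454  0.1625] [121. 209.]
0.88 [-0.145   0.1482  0.1638]
0.59 [-0.1413  0.1487  0.1638]
0.64 [-0.0442 -0.0256  0.1628]
0.77 [-0.0453 -0.025   0.1596]
top jar_cap 0.72 [-0.0444 -0.026   0.1622]
side jar_cap 0.59 [-0.0458 -0.0284  0.1619]
side jar_cap 0.59 [-0.1409  0.1395  0.1592]
side jar_mid 0.91 [-0.044  -0.0269  0.0843]
side jar_mid 0.8 [-0.1416  0.1471  0.0871]
15.275
```

View pics/w3.png

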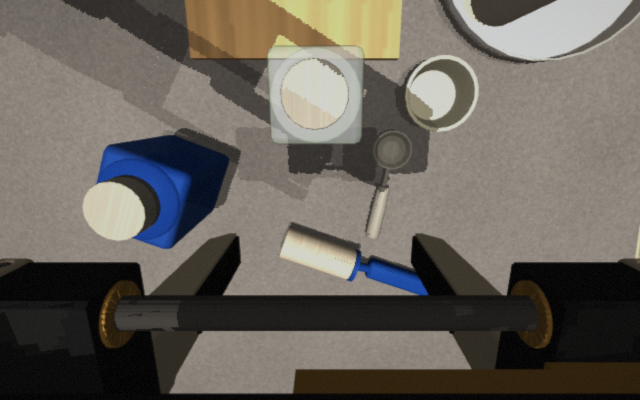

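The jar is square against the edge, with its shoulder at (268–363, 45–142) and its cap at (315,93). Now I'll pinch the cap lightly and tip the jar along an arc about the board's edge.

Run:
```python
from h import *
y=-.0262;g=np.array([-.0437,.166])
ctrl.servo_line(bp(g[0],y,.28),v=.2)
ctrl.servo_line(bp(g[0],y,g[1]),v=.1)
ctrl.hold(.2);b0=force()
ctrl.close(14);ctrl.hold(.2)
print('width',ctrl.get_obs()['width'],'f',force()-b0,ctrl.get_obs()['t'])
r=np.array([g[0],g[1]-.016])
for th in np.radians(np.arange(7.5,90.1,7.5)):
    x=r[0]*np.cos(th)+r[1]*np.sin(th);z=.0165-r[0]*np.sin(th)+r[1]*np.cos(th)
    ctrl.servo_line(bp(x,y,z),v=.06 if th<1.2 else .035)
    f=force(2)-b0;print(round(np.degrees(th)),f.round(1),round(ctrl.get_obs()['width'],4))
    if np.linalg.norm(f)>25: print('STOP');break
print(tob(ctrl.get_obs()['tcp_pos']),ctrl.get_obs()['t'])
c,E,K=snap('side','s4.png');cv2.imwrite('pics/s4.png',cv2.resize(c['color'][120:320,180:480,::-1],None,fx=2,fy=2))
```

```text
width 0.0540060596447192 f [-0.20583093 -2.71131164  5.73478153] 18.4
7 [-1.8  2.2  0.4] 0.0537
15 [-1.6  1.6  2.4] 0.0539
22 [-0.5  1.   2.3] 0.0536
30 [-1.  -0.5 -0.7] 0.0538
38 [-1.7  0.4 -5. ] 0.0538
45 [-2.3 -0.1 -3.5] 0.0538
53 [-1.6 -0.1 -2.5] 0.0538
60 [-1.9  0.2 -2.5] 0.0535
68 [-1.7  0.4 -2.5] 0.0538
75 [-1.1  0.4 -1.4] 0.0533
82 [ 0.2 -0.2 -1.2] 0.0538
90 [ 0.4  0.8 -1.3] 0.0531
[ 0.15   -0.0261  0.0602] 25.425
```

View pics/s4.png

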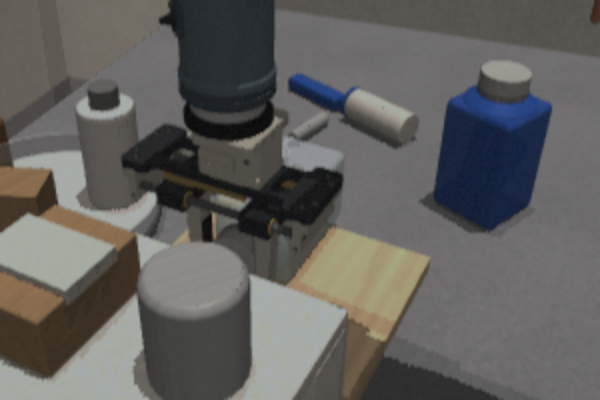

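The jar is down: the cap is between the fingers near (250,245) and the base end shows at (320,155). I'll lower it the last fraction, let go, back off and look.

Run:
```python
from h import *
y=-.0262;b=force();z=.0600
while z>.0575:
    z-=.0005;ctrl.servo_line(bp(.150,y,z),v=.02);f=force(2)-b
    if f[2]>2: break
print('z',z,f)
ctrl.ungrasp();ctrl.hold(.1)
ctrl.servo_line(bp(.150,y,.20),v=.2)
ctrl.servo_line(bp(-.03,y,.26),v=.3)
for cam,fn in (('wrist','w5.png'),('top',None),('side',None)):
    c,E,K=snap(cam,fn)
    for n in ('jar_cap','jar_mid'):
        for d in ctrl.mark_of(cam,n)[:2]: print(cam,n,d['conf'],tob(E[:3,:3]@d['position']+E[:3,3]))
print(ctrl.get_obs()['t'])
```

```text
z 0.058499999999999996 [ 2.0464298  -0.17323506  2.22505292]
wrist jar_cap 0.95 [ 0.1418 -0.0277  0.0544]
top jar_cap 0.92 [-0.1411  0.1473  0.1654]
side jar_cap 0.64 [ 0.1404 -0.0307  0.0562]
side jar_cap 0.57 [-0.1405  0.1397  0.1642]
side jar_mid 0.94 [ 0.0689 -0.0296  0.0581]
29.3917
```

View pics/w5.png

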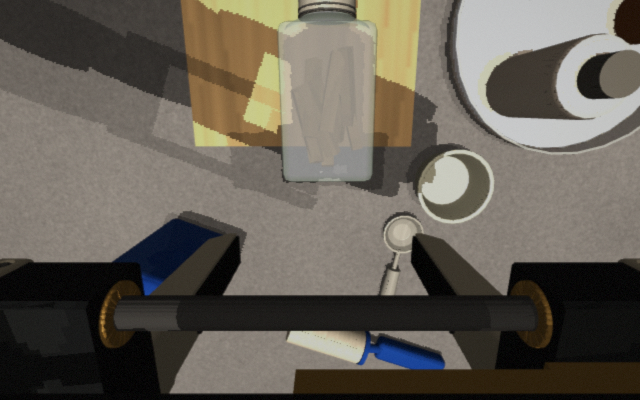

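The jar lies straight on the board: its base edge is at (283–373, 180) and its cap is inwards at (328,5). The spoon, ramekin and blue jar have not moved. Next is the push on its base.

Run:
```python
from h import *
y=-.028
ctrl.close(20)
ctrl.servo_line(bp(-.06,y,.12),v=.25)
ctrl.servo_line(bp(-.06,y,.054),v=.12)
ctrl.hold(.3);b=force(8);np.save('b.npy',b)
for x,v in ((-.03,.05),(0.01,.04),(.04,.05),(.07,.05),(.105,.05)):
    ctrl.servo_line(bp(x,y,.054),v=v);f=force(2)-b;print(x,f.round(1))
    if -f[0]>8: break
c,E,K=snap('wrist','w6.png')
print(tob(ctrl.get_obs()['tcp_pos']),ctrl.get_obs()['t'])
```

```text
-0.03 [ 0.7 -0.4  0.2]
0.01 [ 0.5 -1.2 -0.3]
0.04 [ 1.  -0.4 -0.1]
0.07 [ 0.7 -0.4  0.3]
0.105 [ 0.4 -0.6 -0.4]
[ 0.105 -0.028  0.054] 37.1667
```

View pics/w6.png

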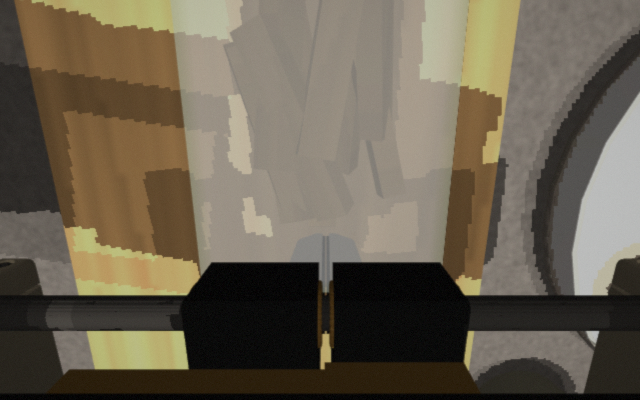

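The jar is moving straight, with its sides parallel to the board's in the view and the fingertips centred on its base at (325,245). I'll continue in guarded steps.

Run:
```python
from h import *
y=-.028;b=np.load('b.npy');x=.105
def go(x1,step,lim,v):
    global x
    while x<x1-1e-6:
        x+=step;ctrl.servo_line(bp(x,y,.054),v=v);f=force(3)-b
        if -f[0]>1.5: print(round(x,4),f.round(1))
        if -f[0]>lim: return True
hit=go(.185,.002,4,.03)
print('contact',hit,x,ctrl.get_obs()['t'])
if hit:
    go(x+.006,.0005,10.5,.02);ctrl.hold(.3);print('hold',(force(5)-b).round(1))
    print(tob(ctrl.get_obs()['tcp_pos']),ctrl.get_obs()['t'])
    snap('wrist','w7.png')
```

```text
0.137 [-10.7   0.1   0.5]
contact True 0.137 41.9667
0.1375 [-12.8   0.6   0.3]
hold [-12.2   0.5   0.2]
[ 0.135  -0.0282  0.0541] 42.65
```

The cap met something rigid and is seated: 12 N held at the wrist, cap face about 317 mm in, inside the 300–355 mm range given for the pipe. Now I'll back off and check.

Run:
```python
from h import *
y=-.028
ctrl.servo_line(bp(.125,y,.054),v=.03)
ctrl.servo_line(bp(.06,y,.06),v=.15)
ctrl.servo_line(bp(.02,y,.22),v=.25)
c,E,K=snap('wrist')
find('wrist',['jar_mid','jar_cap','step'],E,K)
P=ray(E,K,[[320,200]],.016)
cs,E,K=snap('side')
find('side',['jar_mid','jar_cap','ramekin','spoon','roller','turntable_rim'],E,K)
cv2.imwrite('pics/m8.png',np.hstack([c['color'][:,100:540,::-1],cv2.resize(cs['color'][100:350,200:425,::-1],(360,400))]))
print(ctrl.get_obs()['t'])
```

```text
wrist jar_mid 0.71 [ 0.6584 -0.1839  0.003 ] [452. 232.]
wrist step 0.86 [ 0.4865 -0.1205  0.0132] [297. 198.]
side jar_mid 0.67 [ 0.3323 -0.2485  0.0878] [425. 188.]
side jar_cap 0.82 [ 0.3356 -0.2435  0.1596] [429. 161.]
side ramekin 0.6 [ 0.6584 -0.1803 -0.0023] [285. 207.]
side spoon 0.91 [ 0.5866 -0.2884 -0.0045] [326. 193.]
side roller 0.94 [ 0.5152 -0.3822 -0.0053] [361. 182.]
side turntable_rim 0.82 [ 0.6708 -0.0055  0.0426] [243. 231.]
45.2083
```

View pics/m8.png

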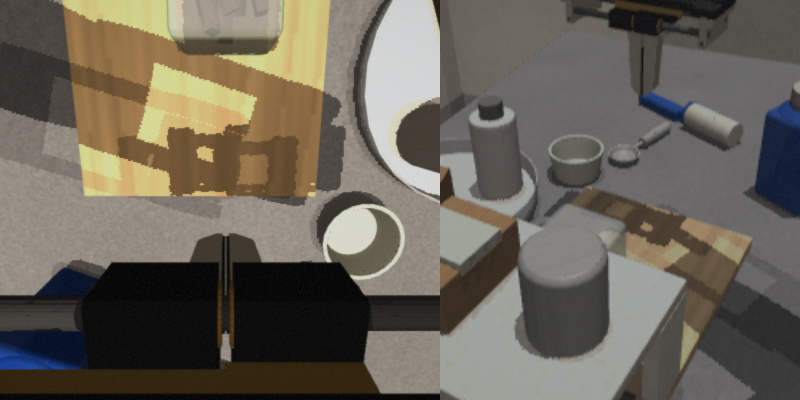

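The jar lies straight under the shelf, with its base edge level at left-panel (170–283, 45–52). The ramekin, spoon, roller, turntable and blue jar are where they were, and the gripper is clear of everything.

Run:
```python
from h import *
ctrl.job_done();print(ctrl.get_obs()['t'])
```

```text
the job is handed in; nothing more can be done
the job is handed in; nothing more can be done
```

The jar of pegs is lying on its side under the shelf, cap end inwards, seated against the waste pipe. I handed the job in at about 45 s of the 72 s allowed.

- **Tipping:** I pushed the jar low until it stood square against the board's front edge. Then I pinched the cap at 14 N and tipped the jar over the edge. Wrist force stayed within about 6 N at the points I read, and I let go only once it rested on the board.
- **Sliding and seating:** I pushed the base straight in until the force jumped to about 11 N with the cap about 317 mm in. I seated it at a highest reading of 12.8 N and a held 12.2 N at the wrist, slightly over the 10 N asked and well under 25 N. I read force between steps, so a brief peak within a step would not show.
- **Last checks:** The final picture shows the jar straight under the shelf, and the ramekin, spoon, roller, turntable rim and blue jar within a few millimetres of their first positions.
- **Unconfirmed:** In the final views the networks did not find the jar under the shelf, and one wrongly marked the ramekin as the jar. Its final position therefore rests on the picture, the finger position and the contact force.

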